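# Ready the glassblower's pick-up warmer

### The arm

A 6-joint arm with a two-finger parallel gripper is mounted at the origin on the work surface. World frame = base frame: x ahead of the robot, y to its left, z up, the work surface at z = 0. Lengths are in m, angles in rad, forces in N, time in s.
With the tool pointing down it reaches from about 0.225 to 0.875 m from the base axis. Payload 3.4 kg.
Tool frame: the origin (TCP) lies at the very end of the fingers, on their centre line; the grasp point (between the pads) lies 19 mm behind it; z points along the fingers, y is the line along which they close (so a half turn about z gives the same grasp; the last joint's range is limited). The gripper opens to 85 mm and grips with 20 to 120 N. Pads are 22 mm wide; open, the fingers measure 114 mm over their backs; the gripper's body (76 mm by 85 mm) begins 54 mm behind the grasp point. The pads swing forward as they close: fully open they stand 13 mm farther back than shut.
Start: joints at [-1.402, 0.276, 1.505, -0, 1.361, -0.121], TCP at [0.164, -0.551, 0.231] pointing down, gripper open.
Joint ranges: [-2.89, 2.89], [-0.75, 2.08], [0.22, 2.7], [-1.18, 4.32], [0.11, 2.71], [-2.7, 2.7]. Speed limits (rad/s): [2.57, 2.57, 3.14, 3.14, 3.14, 3.14].

### API

Orientations are given as a unit quaternion [w, x, y, z].
In Python, from rig import readout, vision, manip gives the robot as it stands.
- The arm moves only by the shell command python3 -m handwheel 'ROWS' [FORCE]. ROWS is JSON, a list of rows, each a list of 3 entries, a list of its own where there are three numbers: the shift along the tool's x, y, z in mm, then the turn, a rotation vector about the tool's x, y, z in units of 6 degrees (1.0 is 6 degrees), then the closure, from -1 (fully open) to 1 (shut), so that 0 is half open. A call has 1 to 20 rows; each row shifts and turns the commanded pose from where the row before left it, along the tool's axes as they then stand; what a row does not reach is not made up. A row lasts 1/8 s, in which the tool goes at most 62.5 mm and 10.7 degrees, less where a joint would pass 70% of its speed; a pose out of reach is approached as far as the arm can. A call is refused whole if a number of a shift passes 62.5 or a number of a turn 1, either way. A call with a gripper value outside its range is refused whole. The fingers move at their own pace and stop on an object; FORCE is the grip in N (left out, the last holds). Time passes only in rows, so rows that do not move let the fingers close. It gives the time, the measured TCP pose, the force, the opening and the grip force at its end, in the units of the state.
- readout.get_state(): the state, without advancing time (a new reading comes with each control period).
- vision.get_image(name): name is "side" or "top"; returns the picture (420x560x3 uint8, blue, green, red); there is no depth.
- vision.camera_params(name): a dict with "intrinsics" (3x3 intrinsics, pixels), "dist" ([k1, k2, p1, p2, k3] as OpenCV has them; the pictures are not rectified), "rvec" (rotation vector, rad) and "tvec" (3), from world to camera coordinates, as OpenCV has them. Camera axes: x right, y down, z forward; pixel columns grow to the right and rows downward; lengths in m; the calibration is good to about 2 mm. A picture is of the moment at which its call begins. camera_params takes no time and is no camera call.
- manip.sign_off(): hands the job in; it is judged then, once.
The state is a dict: "clock": time; "qpos": joint angles; "qd": joint speeds; "effort": joint torques, N m; "position": TCP position; "ee_rot": TCP orientation; "contact_force": force on the tool from outside, world axes, zero at the start; "moment": the same for the moment, N m; "width": finger opening in m; "gripper_force": force on a finger pad.
Only numpy, scipy, OpenCV 4.12 (cv2) and the standard library are available. Lean on these libraries where they do the work, as an engineer would, in place of code of your own. Each camera call takes 0.05 s, during which the arm holds its last target. There are 200 camera calls.

### The job

Get the pick-up warmer ready: first pull its telescoping vent pipe up until the red lock button clicks out. Then tip the colour plate that stands on its edge down onto its underside, handle up, and slide every colour plate on the table nose first into a slot of its own, fully home. Only when all are in, throw the switch lever over to on (away from the loading front), and leave the other things on the bench where they are.

Things in the scene. Friction and masses are not known exactly. Their poses are not given: they have to be found in the camera images.
- warmer: Low oven, fixed, 200 mm deep (x), 310 wide (y); origin: centre of its underside on the table; +x points away from its loading front. Steel floor 10 mm thick, all over. Red roof over the slots, 28 to 52 mm above the table, front edge at x = -20 mm; behind it, from x = +30 mm (the slots' end stop), a grey housing 70 mm deep, 120 mm high, which carries vent pipe (+y end) and switch (-y end).
- bay0 (a point): Slot 0 (0 at the warmer's -y end; 74 mm apart), open to the warmer's -x: 67 mm wide between dividers from x = -15 to +30 mm, 18 mm high over the 10 mm floor. This point: where a fully inserted plate's origin comes to lie, on the floor, 55 mm before the end stop; axes as the warmer's. Dark stripes on the floor mark the dividers.
- bay1 (a point): Slot 1 (0 at the warmer's -y end; 74 mm apart), open to the warmer's -x: 67 mm wide between dividers from x = -15 to +30 mm, 18 mm high over the 10 mm floor. This point: where a fully inserted plate's origin comes to lie, on the floor, 55 mm before the end stop; axes as the warmer's. Dark stripes on the floor mark the dividers.
- bay2 (a point): Slot 2 (0 at the warmer's -y end; 74 mm apart), open to the warmer's -x: 67 mm wide between dividers from x = -15 to +30 mm, 18 mm high over the 10 mm floor. This point: where a fully inserted plate's origin comes to lie, on the floor, 55 mm before the end stop; axes as the warmer's. Dark stripes on the floor mark the dividers.
- bay3 (a point): Slot 3 (0 at the warmer's -y end; 74 mm apart), open to the warmer's -x: 67 mm wide between dividers from x = -15 to +30 mm, 18 mm high over the 10 mm floor. This point: where a fully inserted plate's origin comes to lie, on the floor, 55 mm before the end stop; axes as the warmer's. Dark stripes on the floor mark the dividers.
- vent (a joint): Telescoping vent pipe: rise of the inner pipe in m; 0 is fully down, the button snaps into its hole at about 0.078 and 0.088 is the end stop; starts between 0 and 0.03. It stays where it is left; pulling takes about 8 to 10 N.
- vent_button (a joint): Red spring lock button of the vent (5 mm radius, on the +x side of the pipe): how far it has come out, in m; about 0.0005 while held in by the outer tube, 0.008 to 0.011 when it has clicked out through its hole and locks the pipe.
- vent_grip (a point): Middle of the wooden grip on top of the vent's inner pipe: an upright block 22 x 22 mm, 36 mm high (this point is 16 mm below its top), sides parallel to the warmer's axes, above a 44 mm round cap. It rises straight up with the pipe; the raised grip reaches 325 mm above the table, so keep clear of it.
- switch (a joint): Switch lever of the warmer, rad: 0 leans towards the warmer's -x (off), 1.0 leans towards its +x (on); starts between 0 and 0.15; stays where it is left; a push of a few newtons moves it.
- switch_tip (a point): Tip of the red switch lever, 70 mm long, on a small block on the housing at x = 50, y = -100 mm of the warmer; it swings from the warmer's -x towards its +x about an axis along the warmer's y.
- plate_a: Colour plate, blue dots: white ceramic slab 110 mm long (x), 64 wide (y), 12 thick, 0.2 kg. Origin: centre of underside; z out of the top; +x is the nose (last 8 mm only 54 wide), first into the slot. Wooden fin handle on top, centred at x = -30 mm: 30 long (x), 14 thick (y), 12 to 48 mm above the underside. Lies flat, fin up; may be absent.
- plate_b: Colour plate, green dots: white ceramic slab 110 mm long (x), 64 wide (y), 12 thick, 0.2 kg. Origin: centre of underside; z out of the top; +x is the nose (last 8 mm only 54 wide), first into the slot. Wooden fin handle on top, centred at x = -30 mm: 30 long (x), 14 thick (y), 12 to 48 mm above the underside. Lies flat, fin up; may be absent.
- plate_c: Colour plate, orange dots: white ceramic slab 110 mm long (x), 64 wide (y), 12 thick, 0.2 kg. Origin: centre of underside; z out of the top; +x is the nose (last 8 mm only 54 wide), first into the slot. Wooden fin handle on top, centred at x = -30 mm: 30 long (x), 14 thick (y), 12 to 48 mm above the underside. Lies flat, fin up; may be absent.
- plate_s: Colour plate, amber dots, the same as plate_a in shape, size and axes. Starts standing unsteadily on a long narrow edge: own +y points down, x and z level, 64 mm high, origin at 32 mm height, fin sticking out sideways along its z. A light push (about 1 N) on the fin-side face near the top edge, away from the fin, tips it over onto its underside, fin up.
- jacks: Steel jacks (long tongs), 210 mm long, 10 mm high, origin at the middle underside; not part of the job, to be left alone.
- cup: Steel cup, 72 mm across, 85 mm high; not part of the job, to be left alone.
- jar: Green glass jar, 60 mm across, 80 mm high; not part of the job, to be left alone.
Mind the look-alikes: they are no part of the job. What is shaped like the plate_c but pink or turquoise is not meant.

How it is judged:
On the way, in this order (a step that is already met when the one before it is completed fails the run):
1. the vent is up and its button has clicked out (value of joint vent above 0.07 m and value of joint vent_button above 0.007 m), for 0.2 s.
2. every plate present is fully home in a slot, with the switch still off (x of plate_a in the frame of warmer between -0.032 and -0.018 m and y of plate_a in the frame of warmer between -0.13 and 0.13 m and z of plate_a in the frame of warmer between 0.006 and 0.015 m and angle between each of plate_a, plate_b, plate_c, plate_s's own z axis and vertical below 0.1 rad and x of plate_b in the frame of warmer between -0.032 and -0.018 m and y of plate_b in the frame of warmer between -0.13 and 0.13 m and z of plate_b in the frame of warmer between 0.006 and 0.015 m and x of plate_c in the frame of warmer between -0.032 and -0.018 m and y of plate_c in the frame of warmer between -0.13 and 0.13 m and z of plate_c in the frame of warmer between 0.006 and 0.015 m and x of plate_s in the frame of warmer between -0.032 and -0.018 m and y of plate_s in the frame of warmer between -0.13 and 0.13 m and z of plate_s in the frame of warmer between 0.006 and 0.015 m and value of joint switch below 0.5 rad), for 0.2 s.
3. the switch lever is thrown to on (value of joint switch above 0.8 rad), for 0.2 s.
At the end, for the whole second after the job is handed in: The vent has risen more than 70 mm with its button out by more than 7 mm; every plate present lies in a slot, on its floor, its centre within 7 mm of the fully inserted depth; the switch is beyond 0.8 rad; the plates are at rest (all of step 1 and x of plate_a in the frame of warmer between -0.032 and -0.018 m and y of plate_a in the frame of warmer between -0.13 and 0.13 m and z of plate_a in the frame of warmer between 0.006 and 0.015 m and angle between each of plate_a, plate_b, plate_c, plate_s's own z axis and vertical below 0.1 rad and x of plate_b in the frame of warmer between -0.032 and -0.018 m and y of plate_b in the frame of warmer between -0.13 and 0.13 m and z of plate_b in the frame of warmer between 0.006 and 0.015 m and x of plate_c in the frame of warmer between -0.032 and -0.018 m and y of plate_c in the frame of warmer between -0.13 and 0.13 m and z of plate_c in the frame of warmer between 0.006 and 0.015 m and x of plate_s in the frame of warmer between -0.032 and -0.018 m and y of plate_s in the frame of warmer between -0.13 and 0.13 m and z of plate_s in the frame of warmer between 0.006 and 0.015 m and value of joint switch above 0.8 rad and linear speed of each of plate_a, plate_b, plate_c, plate_s below 0.03 m/s); the robot touches nothing.
It fails at once if a bystander is moved more than 50 mm (distance of any of jacks, cup, jar from where it was at the start of the episode above 0.05 m).
Of plate_a, plate_b, plate_c only 2 to 3 are there at a start; the rules pass over those that are not, and their reading is None.
At some moment in a run one of plate_a, plate_b, plate_c may be knocked a few centimetres aside while the robot is not near it.
Once in a run the grip may slacken for a moment while it holds something.
It also fails if it takes over 210 s, if anything falls off the work surface, if the arm or the gripper's body presses on something with over 40 N, if the wrist force passes 120 N, or if a joint passes its speed limit or range.

## Working session

There is one attempt and no reset: what is moved stays moved. The work goes in short steps, Python scripts to look and compute and a shell command to move; the robot and the scene stay as the last step left them, time stands still between calls to the robot, and variables do not carry over. Pictures are saved under pics/ and viewed, at most 14 in all, crops included, and the job is handed in when it is done.

```bash
ls; mkdir -p pics; cat > h.py <<'E'
import numpy as np, cv2
from rig import readout, vision, manip
from scipy.spatial.transform import Rotation as R
def cam(n):
    p=vision.camera_params(n); K=np.array(p["intrinsics"],float);d=np.array(p["dist"],float)
    return K,d,np.array(p["rvec"],float).reshape(3),np.array(p["tvec"],float).reshape(3)
def ray(n,uv):
    K,d,r,t=cam(n); M=cv2.Rodrigues(r)[0]
    q=cv2.undistortPoints(np.array(uv,float).reshape(-1,1,2),K,d).reshape(-1,2)
    return -M.T@t, np.c_[q,np.ones(len(q))]@M
def onz(n,uv,z):
    o,D=ray(n,uv); return o+D*((z-o[2])/D[:,2])[:,None]
def proj(n,P):
    K,d,r,t=cam(n); return cv2.projectPoints(np.array(P,float).reshape(-1,1,3),r,t,K,d)[0].reshape(-1,2)
def tri(uvs):  # dict name->uv
    A=0;b=0
    for n,uv in uvs.items():
        o,D=ray(n,[uv]);D=D[0]/np.linalg.norm(D[0]);m=np.eye(3)-np.outer(D,D);A=A+m;b=b+m@o
    return np.linalg.solve(A,b)
def tool():
    s=readout.get_state(); q=s["ee_rot"]; return np.array(s["position"]),R.from_quat([q[1],q[2],q[3],q[0]])
def shift(target): # mm in tool axes
    p,r=tool(); return r.inv().apply(np.array(target)-p)*1000
E
python3 - <<'E'
from h import *
for n in("side","top"):
    im=vision.get_image(n); cv2.imwrite(f"pics/{n}0.png",im)
    K,d,r,t=cam(n);o,D=ray(n,[[280,210]]);print(n,o,D,K[0,0])
p,r=tool();print(p,r.as_matrix().round(3),readout.get_state()["width"])
E
```

```text
pics
side [-0.40175119 -1.05888442  1.1288896 ] [[ 0.51994626  0.63462327 -0.57182353]] 519.9562616325875
top [0.38653072 0.00499853 1.3494088 ] [[ 0.06992235  0.01791513 -0.99741001]] 393.9893975367096
[ 0.1642492  -0.5505588   0.23052763] [[ 0.958  0.286 -0.   ]
 [ 0.286 -0.958  0.002]
 [ 0.    -0.002 -1.   ]] 0.08534700927650471
```

View pics/top0.png

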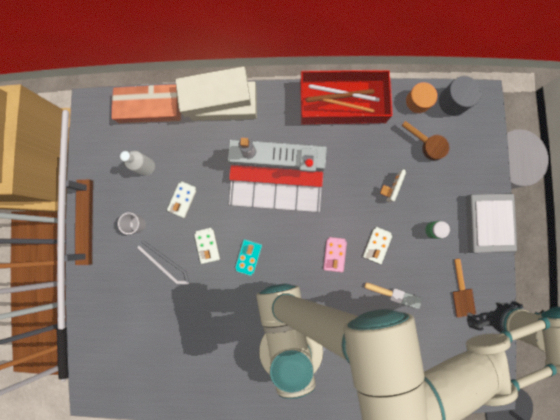

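View pics/side0.png

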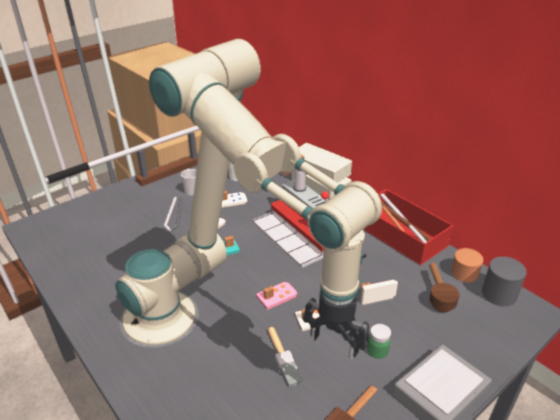

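Top view: the warmer is at (278,175) and the grip at about (245,143). The switch is at (309,162). Plates: blue (182,199), green (207,246), orange (378,245), and amber standing at (397,187) with its fin towards the left. The decoys are turquoise (249,257) and pink (335,254). In the side view the arm hides part of the scene. I'll zoom in on the top view.

```bash
python3 - <<'E'
from h import *
im=cv2.imread("pics/top0.png")
c=cv2.resize(im[125:275,155:415],None,fx=3.05,fy=3.05,interpolation=cv2.INTER_CUBIC);cv2.imwrite("pics/c1.png",c)
hsv=cv2.cvtColor(im,cv2.COLOR_BGR2HSV)
# white plates
m=((hsv[...,1]<60)&(hsv[...,2]>165)).astype(np.uint8)
g=np.zeros_like(m);g[125:275,155:415]=1;m*=g
ct,_=cv2.findContours(cv2.morphologyEx(m,cv2.MORPH_CLOSE,np.ones((5,5))),0,2)
for k in ct:
    if cv2.contourArea(k)>60:
        r=cv2.minAreaRect(k);w=onz("top",cv2.boxPoints(r),.012);print(np.round(r[0],1),cv2.contourArea(k),"c",w.mean(0).round(3)[:2],np.linalg.norm(w[1]-w[0]).round(3),np.linalg.norm(w[2]-w[1]).round(3),w[:,:2].round(3).tolist())
# red roof
m=((cv2.inRange(hsv,(0,170,120),(6,255,255))|cv2.inRange(hsv,(172,170,120),(180,255,255)))>0).astype(np.uint8)*g
ct,_=cv2.findContours(m,0,2)
for k in ct:
    if cv2.contourArea(k)>20:
        r=cv2.minAreaRect(k);w=onz("top",cv2.boxPoints(r),.052);print("red",r,w[:,:2].round(3).tolist())
E
```

```text
[206.5 245.2] 617.0 c [0.365 0.282] 0.069 0.115 [[0.414, 0.328], [0.428, 0.26], [0.316, 0.236], [0.302, 0.303]]
[377.9 244.8] 615.0 c [ 0.356 -0.302] 0.114 0.069 [[0.316, -0.248], [0.421, -0.292], [0.395, -0.356], [0.29, -0.311]]
[274.9 196.1] 2069.0 c [0.528 0.046] 0.084 0.311 [[0.501, 0.204], [0.585, 0.197], [0.555, -0.113], [0.472, -0.104]]
[181.6 198.8] 607.5 c [0.526 0.368] 0.115 0.071 [[0.487, 0.424], [0.593, 0.377], [0.563, 0.313], [0.459, 0.359]]
[398.3 184.6] 132.5 c [ 0.56 -0.38] 0.117 0.017 [[0.511, -0.348], [0.617, -0.396], [0.61, -0.412], [0.504, -0.364]]
[278.  154.9] 1245.0 c [0.671 0.033] 0.084 0.329 [[0.646, 0.2], [0.729, 0.193], [0.696, -0.134], [0.614, -0.125]]
red ((275.6715393066406, 175.62684631347656), (91.48417663574219, 13.627092361450195), 4.134671211242676) [[0.584, 0.195], [0.63, 0.191], [0.601, -0.113], [0.556, -0.108]]
red ((308.5, 162.5), (5.0, 5.0), 90.0) [[0.643, -0.061], [0.643, -0.078], [0.626, -0.078], [0.626, -0.061]]
```

View pics/c1.png

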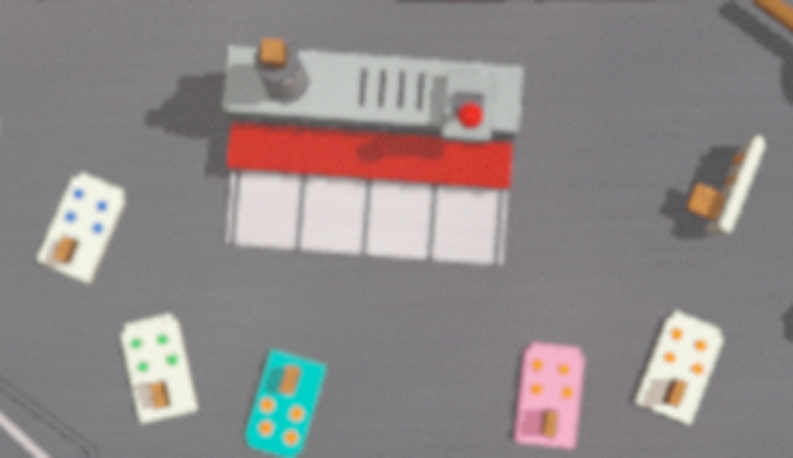

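The crop shows all four plates with their noses upward (+x world) except turquoise, which is a decoy. Amber's fin sticks out towards +y and its tail is at the near end. The warmer is yawed about -5.4° with its origin near (0.587, 0.041). Next I'll triangulate the grip and the lever tip from both views.

```bash
python3 - <<'E'
from h import *
im=cv2.imread("pics/side0.png")
cv2.imwrite("pics/c2.png",cv2.resize(im[140:280,210:400],None,fx=4,fy=4,interpolation=cv2.INTER_CUBIC))
yaw=-.0945;c,s=np.cos(yaw),np.sin(yaw);W=lambda x,y,z:[.587+c*x-s*y,.041+s*x+c*y,z]
print(proj("top",[W(-100,0,10)]) if 0 else proj("top",[W(-.1,-.155,.01),W(-.1,.155,.01),W(-.02,.155,.052),W(-.02,-.155,.052),W(.1,.155,.12),W(.1,-.155,.12)]).round(1).tolist())
print([proj(n,[W(.065,.1,.23),W(.065,.1,.25),W(.03,-.1,.18)]).round(1).tolist() for n in("top","side")])
E
```

```text
[[319.1, 211.5], [228.6, 204.6], [228.9, 179.8], [321.7, 186.7], [229.1, 139.6], [326.1, 146.5]]
[[[241.2, 143.3], [240.4, 141.6], [308.3, 163.3]], [[298.4, 159.9], [298.5, 154.9], [325.3, 201.0]]]
```

View pics/c2.png

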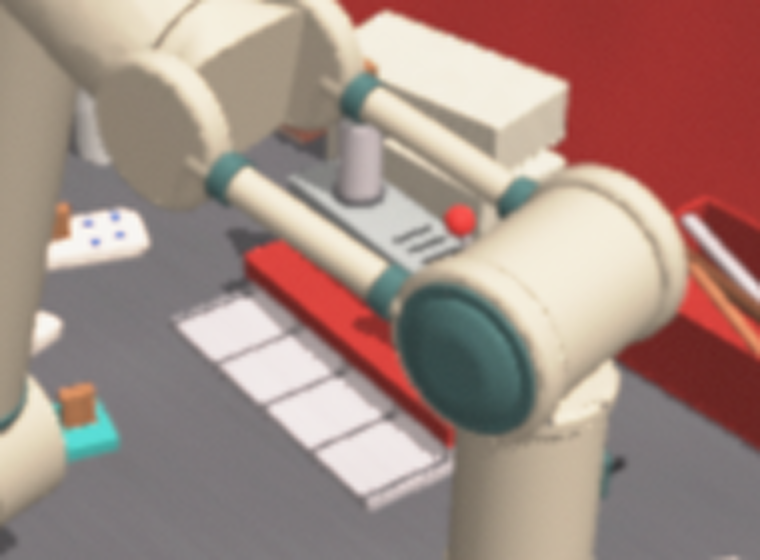

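The side crop shows the vent tube base at about (300,188), most of the grip hidden by the arm, and the lever knob at (325,195).

```bash
python3 - <<'E'
from h import *
im=cv2.imread("pics/top0.png");hsv=cv2.cvtColor(im,cv2.COLOR_BGR2HSV)
m=cv2.inRange(hsv,(5,110,100),(20,255,255));m2=np.zeros_like(m);m2[130:160,235:260]=m[130:160,235:260]
ys,xs=np.nonzero(m2);print(xs.min(),xs.max(),ys.min(),ys.max(),len(xs),xs.mean(),ys.mean())
u=[xs.mean(),ys.mean()]
yaw=-.0945;c,s=np.cos(yaw),np.sin(yaw);O=np.array([.587,.040]);Rw=np.array([[c,-s],[s,c]])
loc=lambda p:(Rw.T@(p[:2]-O)).round(4)
print("base",loc(onz("top",[[249.1,152.2]],.12)[0]),loc(onz("side",[[300,188.7]],.12)[0]))
for z in(.22,.23,.24,.25,.26,.27,.28): p=onz("top",[u],z)[0];print(z,p.round(4),loc(p),proj("side",[p]))
q=tri(dict(top=(309,162.5),side=(325.2,195)));print("tip",q,loc(q))
E
```

```text
240 248 138 145 57 244.0701754385965 141.52631578947367
base [0.0635 0.0885] [0.0617 0.0842]
0.22 [0.6687 0.1271 0.22  ] [0.0731 0.0944] [[301.38307252 162.46952872]]
0.23 [0.6662 0.126  0.23  ] [0.0707 0.0931] [[301.10254968 160.32972158]]
0.24 [0.6637 0.1249 0.24  ] [0.0683 0.0918] [[300.81959335 158.17232565]]
0.25 [0.6612 0.1238 0.25  ] [0.0659 0.0905] [[300.53417517 155.99714964]]
0.26 [0.6587 0.1228 0.26  ] [0.0636 0.0892] [[300.24626637 153.80399999]]
0.27 [0.6562 0.1217 0.27  ] [0.0612 0.0878] [[299.95583781 151.59268089]]
0.28 [0.6537 0.1206 0.28  ] [0.0588 0.0865] [[299.66285996 149.36299425]]
tip [ 0.60505183 -0.06203557  0.20483108] [ 0.0276 -0.0999]
```

```bash
python3 -m handwheel '[[[0,0,-50],[0,0,0],-1],[[0,0,-50],[0,0,0],-1],[[37,-28,0],[0,0,0],-1],[[37,-28,0],[0,0,0],-1],[[37,-28,0],[0,0,0],-1],[[37,-28,0],[0,0,0],-1],[[37,-28,0],[0,0,0],-1],[[37,-28,0],[0,0,0],-1],[[37,-28,0],[0,0,0],-1],[[37,-28,0],[0,0,0],-1],[[37,-28,0],[0,0,0],-1],[[37,-28,0],[0,0,0],-1],[[37,-28,0],[0,0,0],-1],[[37,-28,0],[0,0,0],-1],[[37,-28,0],[0,0,0],-1],[[37,-28,0],[0,0,0],-1],[[37,-28,0],[0,0,0],-1],[[37,-28,0],[0,0,0],-1],[[37,-28,0],[0,0,0],-1],[[37,-28,0],[0,0,0],-1]]'
python3 -m handwheel '[[[0,0,0],[0,0,-0.95],-1],[[0,0,0],[0,0,-0.95],-1],[[0,0,0],[0,0,-0.95],-1],[[0,0,0],[0,0,-0.95],-1],[[0,0,0],[0,0,-0.95],-1],[[0,0,0],[0,0,-0.95],-1],[[0,0,0],[0,0,-0.95],-1],[[0,0,0],[0,0,-0.95],-1],[[0,0,0],[0,0,-0.95],-1],[[0,0,0],[0,0,-0.95],-1],[[0,0,0],[0,0,-0.95],-1],[[0,0,0],[0,0,-0.9],-1],[[0,0,0],[0,0,0],-1]]'
cat >> h.py <<'E'
def info(target=None,yaw=None):
    p,r=tool();M=r.as_matrix();y=np.degrees(np.arctan2(M[1,0],M[0,0]))
    print("p",p.round(4),"yaw",y.round(2),"tilt",np.degrees(np.arccos(-M[2,2])).round(2),"q6",round(readout.get_state()["qpos"][5],2))
    if target is not None: print("shift",shift(target).round(1))
    if yaw is not None: print("turn units z",(-((yaw-y+180)%360-180)/6).round(2))
E
python3 - <<'E'
from h import *
info([.661,.124,.33],84.6)
im=vision.get_image("side");cv2.imwrite("pics/side1.png",im)
cv2.imwrite("pics/c3.png",cv2.resize(im[90:230,210:400],None,fx=4,fy=4,interpolation=cv2.INTER_CUBIC))
E
```

```text
clock: 2.6
position: [0.6591, 0.1235, 0.3306]
ee_rot: [0.0, 0.99, 0.144, -0.001]
contact_force: [-0.6, 0.2, -0.6]
width: 0.0854
gripper_force: 0.0
clock: 4.22
position: [0.6583, 0.1222, 0.3306]
ee_rot: [-0.0, 0.739, 0.673, -0.001]
contact_force: [0.7, -0.2, 0.8]
width: 0.0855
gripper_force: 0.0
p [0.6583 0.1222 0.3306] yaw 84.64 tilt 0.07 q6 0.17
shift [2.  2.5 0.6]
turn units z 0.01
```

View pics/c3.png

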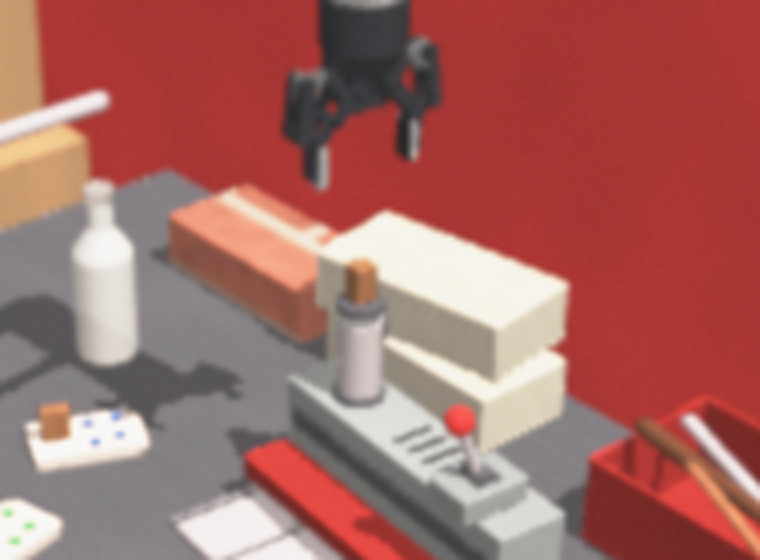

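The grip's top face is at side px (300.5,156), which matches z = 0.25 at (0.661, 0.124). I'll descend, grip it and pull.

```bash
python3 -m handwheel '[[[2,2.5,0],[0,0,0],-1],[[0,0,30],[0,0,0],-0.4],[[0,0,30],[0,0,0],-0.3],[[0,0,30],[0,0,0],-0.3],[[0,0,20],[0,0,0],-0.3],[[0,0,0],[0,0,0],-0.3],[[0,0,0],[0,0,0],1],[[0,0,0],[0,0,0],1],[[0,0,0],[0,0,0],1],[[0,0,0],[0,0,0],1],[[0,0,0],[0,0,0],1],[[0,0,0],[0,0,0],1]]' 60
python3 - <<'E'
from h import *
info([.661,.124,.22])
E
```

```text
clock: 5.78
position: [0.6605, 0.1243, 0.222]
ee_rot: [-0.0, 0.739, 0.674, -0.0]
contact_force: [-4.8, 0.7, 4.6]
width: 0.0213
gripper_force: 61.1
p [0.6605 0.1243 0.222 ] yaw 84.71 tilt 0.04 q6 0.17
shift [-0.2  0.5  2. ]
```

```bash
python3 -m handwheel '[[[0,0,-10],[0,0,0],1],[[0,0,-10],[0,0,0],1],[[0,0,-10],[0,0,0],1],[[0,0,-10],[0,0,0],1],[[0,0,-10],[0,0,0],1],[[0,0,-5],[0,0,0],1],[[0,0,-4],[0,0,0],1],[[0,0,0],[0,0,0],1]]'
for i in 1; do python3 -m handwheel '[[[0,0,-2],[0,0,0],1],[[0,0,-2],[0,0,0],1],[[0,0,-2],[0,0,0],1],[[0,0,-2],[0,0,0],1],[[0,0,0],[0,0,0],1]]'; done
python3 - <<'E'
from h import *
im=vision.get_image("side");cv2.imwrite("pics/side2.png",im)
cv2.imwrite("pics/c4.png",cv2.resize(im[90:230,240:360],None,fx=4,fy=4,interpolation=cv2.INTER_CUBIC))
E
```

```text
clock: 6.78
position: [0.6605, 0.1242, 0.2819]
ee_rot: [-0.0, 0.739, 0.674, 0.0]
contact_force: [-6.0, 2.0, -5.9]
width: 0.0209
gripper_force: 59.9
clock: 7.4
position: [0.6605, 0.1242, 0.2903]
ee_rot: [-0.0, 0.739, 0.674, 0.0]
contact_force: [-6.1, 2.6, -4.3]
width: 0.0213
gripper_force: 60.1
```

View pics/c4.png

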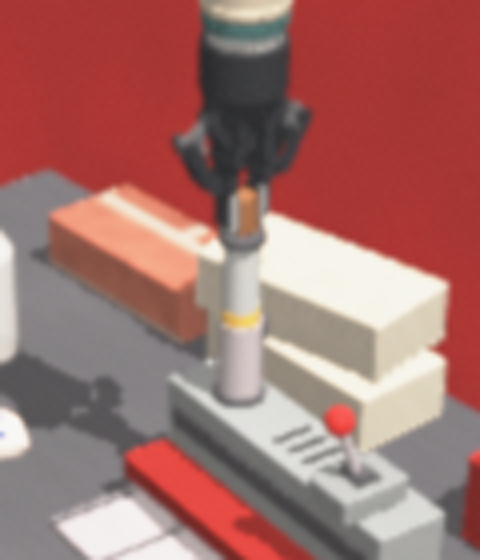

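The pipe is following the gripper, up about 68 mm with a yellow mark showing, but the button's side is hidden from this camera. I'll keep pulling until it meets the stop.

```bash
python3 -m handwheel '[[[0,0,-2],[0,0,0],1],[[0,0,-2],[0,0,0],1],[[0,0,0],[0,0,0],1]]';python3 -m handwheel '[[[0,0,-1.5],[0,0,0],1],[[0,0,-1.5],[0,0,0],1],[[0,0,0],[0,0,0],1]]';python3 -m handwheel '[[[0,0,-1.5],[0,0,0],1],[[0,0,-1.5],[0,0,0],1],[[0,0,0],[0,0,0],1]]';
```

```text
clock: 7.82
position: [0.6605, 0.1242, 0.2939]
ee_rot: [-0.0, 0.739, 0.674, 0.0]
contact_force: [-4.5, 1.5, -6.1]
width: 0.0208
gripper_force: 59.9
clock: 8.2
position: [0.6605, 0.1242, 0.2961]
ee_rot: [-0.0, 0.739, 0.674, -0.0]
contact_force: [-5.4, 1.9, -8.1]
width: 0.0211
gripper_force: 59.6
clock: 8.57
position: [0.6605, 0.1242, 0.2965]
ee_rot: [-0.001, 0.739, 0.674, -0.001]
contact_force: [-4.7, 2.4, -18.7]
width: 0.021
gripper_force: 59.8
```

```bash
python3 -m handwheel '[[[0,0,2.5],[0,0,0],1],[[0,0,0],[0,0,0],1]]';python3 -m handwheel '[[[0,0,2],[0,0,0],1],[[0,0,0],[0,0,0],1]]';python3 -m handwheel '[[[0,0,2],[0,0,0],1],[[0,0,0],[0,0,0],1]]'
```

```text
clock: 8.82
position: [0.6605, 0.1242, 0.2963]
ee_rot: [-0.0, 0.739, 0.674, -0.0]
contact_force: [-5.0, 3.3, -11.1]
width: 0.0214
gripper_force: 60.8
clock: 9.07
position: [0.6605, 0.1242, 0.296]
ee_rot: [0.0, 0.739, 0.674, 0.0]
contact_force: [-7.4, 2.4, -6.0]
width: 0.021
gripper_force: 61.6
clock: 9.32
position: [0.6605, 0.1242, 0.2956]
ee_rot: [0.001, 0.739, 0.674, 0.001]
contact_force: [-6.8, 2.0, -0.8]
width: 0.0214
gripper_force: 62.2
```

```bash
python3 -m handwheel '[[[0,0,3],[0,0,0],1],[[0,0,0],[0,0,0],1]]';python3 -m handwheel '[[[0,0,3],[0,0,0],1],[[0,0,0],[0,0,0],1]]'
```

```text
clock: 9.57
position: [0.6605, 0.1242, 0.2932]
ee_rot: [0.001, 0.739, 0.674, 0.001]
contact_force: [-7.8, 3.1, 0.9]
width: 0.0214
gripper_force: 62.6
clock: 9.82
position: [0.6606, 0.1242, 0.291]
ee_rot: [0.001, 0.739, 0.674, 0.002]
contact_force: [-8.3, 1.8, 3.4]
width: 0.0212
gripper_force: 62.9
```

```bash
for i in 1; do python3 -m handwheel '[[[0,0,2],[0,0,0],1],[[0,0,0],[0,0,0],1]]';python3 -m handwheel '[[[0,0,2],[0,0,0],1],[[0,0,0],[0,0,0],1]]'; done
python3 - <<'E'
from h import *
s=vision.get_image("side");t=vision.get_image("top")
a=cv2.resize(s[110:200,270:330],(400,600),interpolation=cv2.INTER_CUBIC);b=cv2.resize(t[110:170,220:260],(400,600),interpolation=cv2.INTER_CUBIC)
cv2.imwrite("pics/c5.png",np.hstack([a,b]))
E
```

```text
clock: 10.07
position: [0.6605, 0.1242, 0.2908]
ee_rot: [0.002, 0.739, 0.674, 0.002]
contact_force: [-8.9, 2.1, 8.5]
width: 0.0209
gripper_force: 63.6
clock: 10.32
position: [0.6606, 0.1242, 0.2906]
ee_rot: [0.002, 0.739, 0.674, 0.003]
contact_force: [-9.3, 1.8, 14.5]
width: 0.0212
gripper_force: 64.4
```

View pics/c5.png

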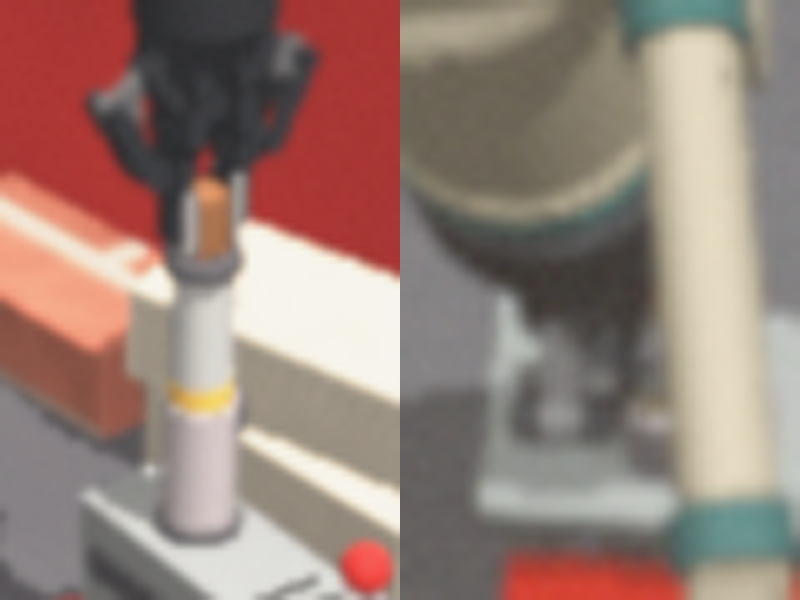

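It resists at z = 0.2908, which suggests the button is locked with some play. I'll load it a little more to confirm.

```bash
python3 -m handwheel '[[[0,0,3],[0,0,0],1],[[0,0,0],[0,0,0],1]]';python3 -m handwheel '[[[0,0,3],[0,0,0],1],[[0,0,0],[0,0,0],1]]'
```

```text
clock: 10.68
position: [0.6606, 0.1243, 0.2902]
ee_rot: [0.003, 0.739, 0.674, 0.004]
contact_force: [-12.7, 1.9, 22.9]
width: 0.0213
gripper_force: 65.6
clock: 10.92
position: [0.6606, 0.1242, 0.29]
ee_rot: [0.004, 0.739, 0.674, 0.005]
contact_force: [-13.1, 0.7, 31.5]
width: 0.0214
gripper_force: 66.9
```

Locked: it holds 31 N against roughly 10 N of friction. I'll release it and measure all the plates again.

```bash
python3 -m handwheel '[[[0,0,-5],[0,0,0],1],[[0,0,-5],[0,0,0],1],[[0,0,0],[0,0,0],-0.3],[[0,0,0],[0,0,0],-0.3],[[0,0,0],[0,0,0],-0.3],[[0,0,0],[0,0,0],-0.3],[[0,0,-30],[0,0,0],-0.3],[[0,0,-40],[0,0,0],-0.3],[[0,0,-30],[0,0,0],-0.3],[[-40,0,0],[0,0,0],1],[[-50,0,0],[0,0,0],1],[[-50,0,0],[0,0,0],1],[[-50,0,0],[0,0,0],1]]'
cat >> h.py <<'E'
def plates(im=None,roi=(125,290,150,430),zt=.012):
    """flat white plates: slab top contour -> centre, yaw of nose (away from fin)"""
    im=vision.get_image("top") if im is None else im
    hsv=cv2.cvtColor(im,cv2.COLOR_BGR2HSV); g=np.zeros(im.shape[:2],np.uint8);g[roi[0]:roi[1],roi[2]:roi[3]]=255
    m=cv2.inRange(hsv,(0,0,165),(180,60,255))&g
    out=[]
    for k in cv2.findContours(cv2.morphologyEx(m,cv2.MORPH_CLOSE,np.ones((7,7))),0,2)[0]:
        a=cv2.contourArea(k)
        if not 80<a<1000: continue
        r=cv2.minAreaRect(k);w=onz("top",cv2.boxPoints(r),zt)[:,:2]
        L=[w[1]-w[0],w[2]-w[1]];L.sort(key=np.linalg.norm);d=L[1]/np.linalg.norm(L[1])
        if d[0]<0:d=-d
        mm=np.zeros_like(m);cv2.drawContours(mm,[cv2.convexHull(k)],-1,255,-1)
        h=hsv[(mm>0)&(hsv[...,1]>100)];hue=np.bincount(h[:,0],minlength=180).argmax() if len(h) else -1
        print("px",np.round(r[0],1),"area",a,"hue",hue,"c",w.mean(0).round(4),"size",[np.linalg.norm(l).round(3) for l in L],"yaw",np.degrees(np.arctan2(d[1],d[0])).round(1))
    return im
E
python3 - <<'E'
from h import *
im=plates();cv2.imwrite("pics/top2.png",im);info()
plates(im,roi=(160,210,370,420),zt=.064)
cv2.imwrite("pics/c6.png",cv2.resize(im[125:275,155:415],None,fx=3.05,fy=3.05,interpolation=cv2.INTER_CUBIC))
E
```

```text
clock: 12.55
position: [0.6436, -0.0668, 0.3857]
ee_rot: [0.0, 0.739, 0.674, -0.0]
contact_force: [0.5, 0.5, 0.4]
width: -0.0002
gripper_force: 0.0
px [247. 262.] area 146.0 hue 88 c [0.3059 0.1438] size [np.float64(0.048), np.float64(0.054)] yaw -0.8
px [206.5 245.2] area 618.0 hue 15 c [0.3649 0.2817] size [np.float64(0.069), np.float64(0.115)] yaw 12.2
px [377.9 244.8] area 616.0 hue 15 c [ 0.3558 -0.3016] size [np.float64(0.069), np.float64(0.114)] yaw -22.9
px [174.5 187. ] area 537.0 hue 15 c [0.5672 0.3933] size [np.float64(0.067), np.float64(0.112)] yaw -22.7
px [398.3 184.6] area 133.5 hue -1 c [ 0.5604 -0.3799] size [np.float64(0.018), np.float64(0.117)] yaw -24.2
px [347.1 144.6] area 351.5 hue -1 c [ 0.7031 -0.2071] size [np.float64(0.034), np.float64(0.147)] yaw -13.1
p [ 0.6429 -0.0741  0.3854] yaw 84.32 tilt 0.44 q6 -0.12
px [398.3 184.6] area 133.5 hue -1 c [ 0.5536 -0.3649] size [np.float64(0.017), np.float64(0.112)] yaw -24.2
```

View pics/c6.png

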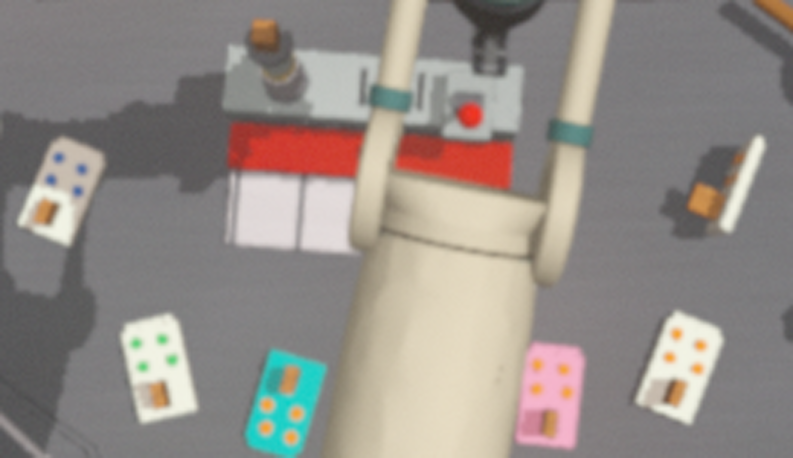

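The knock has already happened: plate a is now at (0.567, 0.393), and everything else is unchanged. The vent stays raised. I'll go to the standing plate with the fingers closed.

```bash
python3 - <<'E'
from h import *
m=np.array([.5525,-.367]);x=np.array([.912,-.410]);z=np.array([.410,.912])
t=m+.03*x+.048*z;print(t);info([*t,.2],65.8)
print(proj("top",[[*(m+.055*x),.064],[*(m-.055*x),.064]]))
E
```

```text
[ 0.59954  -0.335524]
p [ 0.6429 -0.0741  0.3854] yaw 84.32 tilt 0.44 q6 -0.12
shift [-263.1  -17.3  187.4]
turn units z 3.09
[[405.00923681 169.81076864]
 [392.93850241 200.09759337]]
```

```bash
python3 -m handwheel '[[[-44,-3,0],[0,0,0],1],[[-44,-3,0],[0,0,0],1],[[-44,-3,30],[0,0,0],1],[[-44,-3,30],[0,0,0],1],[[-44,-3,30],[0,0,0],1],[[-44,-3,30],[0,0,0],1],[[0,0,30],[0,0,0.8],1],[[0,0,30],[0,0,0.8],1],[[0,0,0],[0,0,0.8],1],[[0,0,0],[0,0,0.7],1],[[0,0,0],[0,0,0],1]]'
python3 - <<'E'
from h import *
info([.5995,-.3355,.047],65.8)
E
```

```text
clock: 13.98
position: [0.6016, -0.3265, 0.2055]
ee_rot: [0.0, 0.838, 0.546, -0.0]
contact_force: [0.3, -0.2, 0.1]
width: -0.0
gripper_force: 0.0
p [ 0.6016 -0.3265  0.2055] yaw 66.15 tilt 0.01 q6 -0.18
shift [ -9.1   1.8 158.5]
turn units z 0.06
```

```bash
python3 -m handwheel '[[[-9,2,30],[0,0,0],1],[[0,0,40],[0,0,0],1],[[0,0,40],[0,0,0],1],[[0,0,30],[0,0,0],1],[[0,0,18],[0,0,0],1],[[0,0,0],[0,0,0],1],[[-10,0,0],[0,0,0],1],[[-8,0,0],[0,0,0],1],[[-5,0,0],[0,0,0],1],[[-5,0,0],[0,0,0],1],[[-4,0,0],[0,0,0],1],[[-4,0,0],[0,0,0],1],[[-4,0,0],[0,0,0],1],[[-4,0,0],[0,0,0],1],[[0,0,0],[0,0,0],1]]'
python3 -m handwheel '[[[-4,0,0],[0,0,0],1],[[-4,0,0],[0,0,0],1],[[0,0,0],[0,0,0],1],[[0,0,0],[0,0,0],1],[[0,0,0],[0,0,0],1],[[20,0,0],[0,0,0],1],[[20,0,-20],[0,0,0],1],[[0,0,-40],[0,0,0],1],[[0,0,-40],[0,0,0],1],[[0,0,-40],[0,0,0],-0.3],[[60,0,0],[0,0,0],-0.3],[[60,0,0],[0,0,0],-0.3],[[0,0,0],[0,0,0],-0.3]]'
python3 - <<'E'
from h import *
im=plates();cv2.imwrite("pics/top3.png",im);info()
cv2.imwrite("pics/c7.png",cv2.resize(im[135:275,325:455],None,fx=4,fy=4,interpolation=cv2.INTER_CUBIC))
E
```

```text
clock: 15.85
position: [0.5816, -0.376, 0.0478]
ee_rot: [0.0, 0.838, 0.545, -0.0]
contact_force: [-0.4, -1.4, -0.1]
width: 0.0001
gripper_force: 0.0
clock: 17.48
position: [0.6454, -0.2305, 0.1898]
ee_rot: [0.0, 0.836, 0.548, 0.001]
contact_force: [-1.3, -0.2, -0.1]
width: 0.0555
gripper_force: 0.0
px [206.6 245.6] area 555.5 hue 14 c [0.3634 0.2813] size [np.float64(0.067), np.float64(0.112)] yaw 13.7
px [175.1 186.8] area 598.5 hue 15 c [0.5679 0.3912] size [np.float64(0.071), np.float64(0.116)] yaw -22.9
px [279.9 145. ] area 205.0 hue -1 c [0.7058 0.0257] size [np.float64(0.035), np.float64(0.222)] yaw -89.2
p [ 0.6445 -0.2331  0.1895] yaw 66.39 tilt 0.1 q6 -0.04
```

View pics/c7.png

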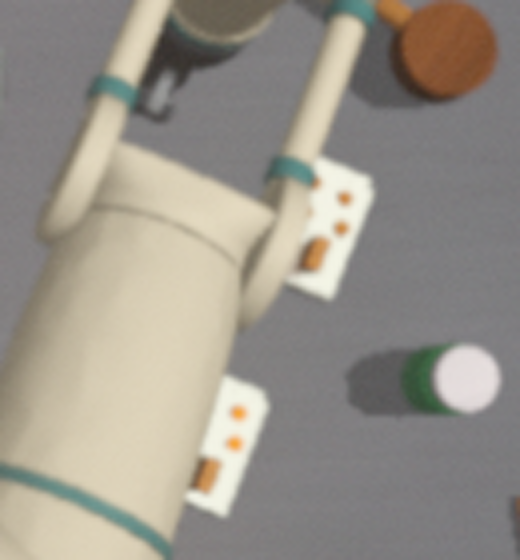

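The plate has tipped down: amber dots up, fin up, at crop (330,225), which is about px (407,191). I'll retreat at a safe radius towards plate a and re-measure s and c on the way.

```bash
python3 - <<'E'
from h import *
p,r=tool()
print(r.inv().apply(np.array([.45,0,.22])-p)*1000, r.inv().apply([.09,.403,-.02])*1000)
E
```

```text
[ 135.70582505 -271.56683913  -30.99336261] [405.30827247 -78.98685161  19.88168853]
```

```bash
python3 -m handwheel '[[[19,-39,-10],[0,0,0],-0.3],[[19,-39,-10],[0,0,0],-0.3],[[19,-39,-10],[0,0,0],-0.3],[[19,-39,0],[0,0,0],-0.3],[[19,-39,0],[0,0,0],-0.3],[[20,-39,0],[0,0,0],-0.3],[[20,-38,0],[0,0,0],-0.3],[[40,-8,0],[0,0,0],-0.3],[[40,-8,0],[0,0,0],-0.3],[[40,-8,0],[0,0,0],-0.3],[[40,-8,0],[0,0,0],-0.3],[[40,-8,0],[0,0,0],-0.3],[[40,-8,0],[0,0,0],-0.3],[[40,-8,0],[0,0,0],-0.3],[[40,-8,0],[0,0,0],-0.3],[[40,-8,0],[0,0,0],-0.3],[[40,-8,0],[0,0,0],-0.3],[[0,0,0],[0,0,0],-0.3]]'
python3 -m handwheel '[[[0,0,0],[0,0,-1],-0.3],[[0,0,0],[0,0,-1],-0.3],[[0,0,0],[0,0,-1],-0.3],[[0,0,0],[0,0,-1],-0.3],[[0,0,0],[0,0,-1],-0.3],[[0,0,0],[0,0,-1],-0.3],[[0,0,0],[0,0,-1],-0.3],[[0,0,0],[0,0,-1],-0.3],[[0,0,0],[0,0,-1],-0.3],[[0,0,0],[0,0,-1],-0.3],[[0,0,0],[0,0,-1],-0.3],[[0,0,0],[0,0,-1],-0.3],[[0,0,0],[0,0,-1],-0.3],[[0,0,0],[0,0,-1],-0.3],[[0,0,0],[0,0,-1],-0.3],[[0,0,0],[0,0,-0.1],-0.3],[[0,0,0],[0,0,0],-0.3]]'
python3 - <<'E'
from h import *
im=plates();cv2.imwrite("pics/top4.png",im)
info([.540,.403,.06],157.2)
E
```

```text
clock: 19.77
position: [0.5387, 0.3971, 0.2178]
ee_rot: [-0.0, 0.838, 0.546, 0.001]
contact_force: [-0.0, -1.8, -0.2]
width: 0.0555
gripper_force: 0.0
clock: 21.9
position: [0.5383, 0.3942, 0.2182]
ee_rot: [0.0, 0.203, 0.979, -0.0]
contact_force: [-1.1, -1.1, 0.0]
width: 0.0554
gripper_force: 0.0
px [247. 262.] area 146.0 hue 89 c [0.3059 0.1438] size [np.float64(0.048), np.float64(0.054)] yaw -0.8
px [206.5 245.1] area 624.0 hue 15 c [0.365  0.2819] size [np.float64(0.07), np.float64(0.115)] yaw 12.2
px [168.5 258.5] area 854.0 hue -1 c [0.3209 0.4148] size [np.float64(0.131), np.float64(0.21)] yaw -0.2
px [377.9 244.8] area 620.0 hue 15 c [ 0.3558 -0.3015] size [np.float64(0.069), np.float64(0.114)] yaw -23.1
px [404.5 190.9] area 593.5 hue 15 c [ 0.5383 -0.4004] size [np.float64(0.069), np.float64(0.115)] yaw -24.8
px [175.1 186.8] area 529.0 hue 15 c [0.5679 0.3911] size [np.float64(0.071), np.float64(0.116)] yaw -22.7
p [0.5382 0.3945 0.2181] yaw 156.61 tilt 0.02 q6 -0.63
shift [  1.8   8.6 158.1]
turn units z -0.1
```

```bash
python3 -m handwheel '[[[2,9.5,40],[0,0,-0.1],-0.3],[[0,0,50],[0,0,0],-0.3],[[0,0,50],[0,0,0],-0.3],[[0,0,30],[0,0,0],-0.3],[[0,0,18],[0,0,0],-0.3],[[0,0,10],[0,0,0],-0.3],[[0,0,0],[0,0,0],-0.3]]'
python3 -m handwheel '[[[0,0,0],[0,0,0],1],[[0,0,0],[0,0,0],1],[[0,0,0],[0,0,0],1],[[0,0,0],[0,0,0],1],[[0,0,0],[0,0,0],1]]' 60
python3 - <<'E'
from h import *
info([.540,.403,.05])
E
```

```text
clock: 22.82
position: [0.5404, 0.4046, 0.0199]
ee_rot: [0.0, 0.197, 0.98, 0.0]
contact_force: [0.6, -0.1, 0.2]
width: 0.0555
gripper_force: 0.0
clock: 23.45
position: [0.5406, 0.4046, 0.0211]
ee_rot: [0.001, 0.197, 0.98, 0.0]
contact_force: [-0.7, -0.8, 5.7]
width: 0.0134
gripper_force: 59.7
p [0.5406 0.4046 0.0211] yaw 157.3 tilt 0.09 q6 -0.63
shift [ -0.1  -1.7 -28.9]
```

```bash
cat >> h.py <<'E'
YAW=-.0945;O=np.array([.587,.040]);RW=np.array([[np.cos(YAW),-np.sin(YAW)],[np.sin(YAW),np.cos(YAW)]])
def Wp(x,y,z): return np.array([*(O+RW@np.array([x,y])),z])
def loc(p): return RW.T@(np.array(p)[:2]-O)
E
python3 - <<'E'
from h import *
print(Wp(-.14,.111,.0));info(Wp(-.14,.111,.081),174.6)
E
```

```text
[0.45809855 0.16371506 0.        ]
p [0.5406 0.4046 0.0211] yaw 157.3 tilt 0.09 q6 -0.63
shift [ -16.9 -254.   -60.1]
turn units z -2.88
```

```bash
python3 -m handwheel '[[[0,0,-20],[0,0,0],1],[[0,0,-25],[0,0,0],1],[[0,0,-25],[0,0,0],1],[[-2,-32,0],[0,0,0],1],[[-2,-32,0],[0,0,0],1],[[-2,-32,0],[0,0,0],1],[[-2,-32,0],[0,0,0],1],[[-2,-32,0],[0,0,0],1],[[-2,-32,0],[0,0,0],1],[[-2,-32,0],[0,0,0],1],[[-2,-30,0],[0,0,0],1],[[0,0,0],[0,0,-0.75],1],[[0,0,0],[0,0,-0.75],1],[[0,0,0],[0,0,-0.7],1],[[0,0,0],[0,0,-0.7],1],[[0,0,0],[0,0,0],1]]'
python3 - <<'E'
from h import *
info(Wp(-.14,.111,.0325),174.6)
E
```

```text
clock: 25.45
position: [0.4565, 0.164, 0.0895]
ee_rot: [-0.0, 0.047, 0.999, -0.0]
contact_force: [-0.3, 0.4, -2.5]
width: 0.0133
gripper_force: 59.0
p [0.4565 0.164  0.0895] yaw 174.65 tilt 0.04 q6 -1.28
shift [-1.7 -0.1 57. ]
turn units z 0.01
```

```bash
python3 -m handwheel '[[[-1.7,0,20],[0,0,0],1],[[0,0,20],[0,0,0],1],[[0,0,12],[0,0,0],1],[[0,0,5],[0,0,0],1],[[-10,0,0],[0,0,0],1],[[-10,0,0],[0,0,0],1],[[-10,0,0],[0,0,0],1],[[0,0,0],[0,0,0],1]]'
python3 - <<'E'
from h import *
info(Wp(-.11,.111,.0325),174.6);print(readout.get_state()["contact_force"])
im=vision.get_image("side");cv2.imwrite("pics/side5.png",im)
cv2.imwrite("pics/c8.png",cv2.resize(im[170:290,220:350],None,fx=5,fy=5,interpolation=cv2.INTER_CUBIC))
E
```

```text
clock: 26.45
position: [0.4902, 0.1611, 0.0332]
ee_rot: [0.001, 0.046, 0.999, 0.0]
contact_force: [-0.1, 0.8, -2.8]
width: 0.0131
gripper_force: 59.0
p [0.4902 0.1611 0.0332] yaw 174.67 tilt 0.12 q6 -1.3
shift [ 2.2 -0.4  0.7]
turn units z 0.01
[-0.07103288  0.77573078 -2.8270286 ]
```

View pics/c8.png

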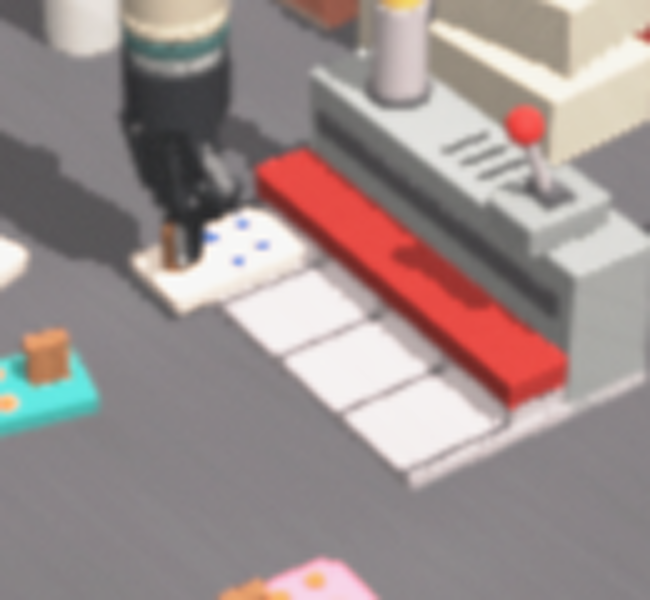

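Plate a is held level over slot 3. Its right edge runs just inside the divider stripe at crop (320,263), so I'll slide it in.

```bash
python3 -m handwheel '[[[-6,0,0],[0,0,0],1],[[-6,0,0],[0,0,0],1],[[-6,0,0],[0,0,0],1],[[0,0,0],[0,0,0],1]]'; python3 -m handwheel '[[[-6,0,0],[0,0,0],1],[[-6,0,0],[0,0,0],1],[[-6,0,0],[0,0,0],1],[[0,0,0],[0,0,0],1]]'; python3 -m handwheel '[[[-6,0,0],[0,0,0],1],[[-5,0,0],[0,0,0],1],[[0,0,0],[0,0,0],1]]'
python3 - <<'E'
from h import *
info(Wp(-.055,.111,.0325),174.6)
E
```

```text
clock: 27.0
position: [0.5072, 0.1594, 0.0328]
ee_rot: [0.0, 0.046, 0.999, 0.0]
contact_force: [-1.0, -0.0, -2.8]
width: 0.0129
gripper_force: 59.0
clock: 27.5
position: [0.5251, 0.1577, 0.0328]
ee_rot: [0.0, 0.046, 0.999, 0.0]
contact_force: [-0.3, 0.5, -2.5]
width: 0.013
gripper_force: 59.0
clock: 27.88
position: [0.5359, 0.1568, 0.0328]
ee_rot: [0.0, 0.046, 0.999, 0.0]
contact_force: [-0.9, 0.4, -2.7]
width: 0.0129
gripper_force: 59.0
p [0.5359 0.1568 0.0328] yaw 174.69 tilt 0.04 q6 -1.32
shift [-6.9 -0.4  0.3]
turn units z 0.02
```

Free so far. I'll advance slowly until it meets the end stop.

```bash
python3 -m handwheel '[[[-3,0,0],[0,0,0],1],[[-2,0,0],[0,0,0],1],[[0,0,0],[0,0,0],1]]'; python3 -m handwheel '[[[-2,0,0.5],[0,0,0],1],[[-1,0,0.5],[0,0,0],1],[[0,0,0],[0,0,0],1]]'; python3 -m handwheel '[[[-1.5,0,0],[0,0,0],1],[[-1.5,0,0],[0,0,0],1],[[0,0,0],[0,0,0],1]]'
```

```text
clock: 28.25
position: [0.5404, 0.1563, 0.0328]
ee_rot: [0.0, 0.046, 0.999, -0.0]
contact_force: [-1.2, -0.0, -1.9]
width: 0.0128
gripper_force: 59.0
clock: 28.62
position: [0.543, 0.156, 0.0316]
ee_rot: [-0.0, 0.046, 0.999, -0.0]
contact_force: [0.1, 0.3, -3.3]
width: 0.013
gripper_force: 59.0
clock: 29.0
position: [0.5431, 0.1558, 0.0314]
ee_rot: [-0.003, 0.046, 0.999, -0.0]
contact_force: [-6.7, 0.5, 1.7]
width: 0.0128
gripper_force: 59.6
```

Home: contact came exactly at the expected depth. I'll release and go to plate b.

```bash
python3 -m handwheel '[[[1.5,0,0],[0,0,0],1],[[0,0,0],[0,0,0],0],[[0,0,0],[0,0,0],0],[[0,0,0],[0,0,0],0],[[0,0,-20],[0,0,0],0],[[0,0,-30],[0,0,0],0],[[30,0,-20],[0,0,0],0],[[40,0,0],[0,0,0],0],[[0,0,0],[0,0,0],0]]'
python3 - <<'E'
from h import *
info([.3355,.276,.1],192.2)
E
```

```text
clock: 30.12
position: [0.4719, 0.1623, 0.102]
ee_rot: [-0.001, 0.046, 0.999, -0.0]
contact_force: [0.2, 0.4, -0.3]
width: 0.0426
gripper_force: 0.0
p [0.4719 0.1623 0.102 ] yaw 174.76 tilt 0.11 q6 -1.29
shift [146.2 100.7   2.3]
turn units z -2.91
```

```bash
python3 -m handwheel '[[[25,17,0],[0,0,0],0],[[25,17,0],[0,0,0],0],[[25,17,0],[0,0,0],0],[[24,17,0],[0,0,0],0],[[24,16,0],[0,0,0],0],[[23,16,0],[0,0,0],0],[[0,0,0],[0,0,-0.75],0],[[0,0,0],[0,0,-0.75],0],[[0,0,0],[0,0,-0.7],0],[[0,0,0],[0,0,-0.7],0],[[0,0,0],[0,0,0],0]]'
python3 - <<'E'
from h import *
info([.3355,.276,.022],192.2)
im=vision.get_image("side");cv2.imwrite("pics/side6.png",im)
cv2.imwrite("pics/c9.png",cv2.resize(im[160:290,180:340],None,fx=4.5,fy=4.5,interpolation=cv2.INTER_CUBIC))
E
```

```text
clock: 31.5
position: [0.34, 0.2758, 0.1019]
ee_rot: [0.001, -0.105, 0.994, 0.0]
contact_force: [0.3, 0.8, -1.1]
width: 0.0426
gripper_force: 0.0
p [0.34   0.2758 0.1019] yaw -167.96 tilt 0.08 q6 -1.26
shift [ 4.5  1.1 79.9]
turn units z -0.03
```

View pics/c9.png

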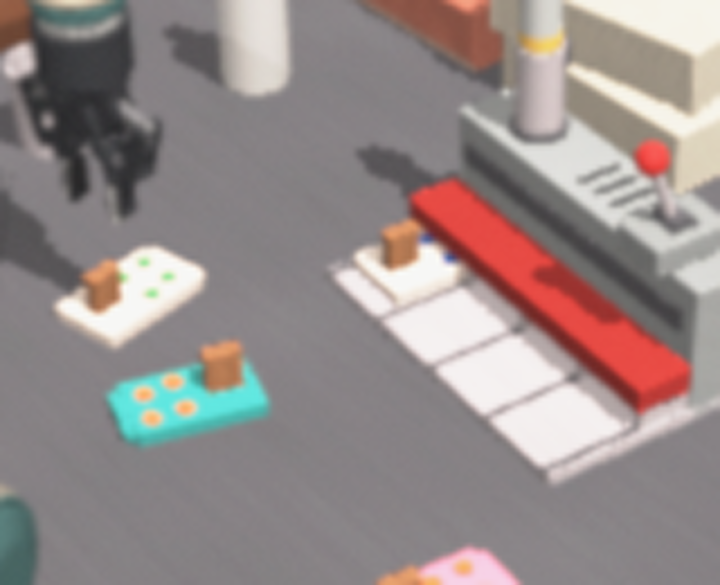

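Plate a sits in slot 3, and plate b lies under the gripper with its fin at crop (100,285). I'll grasp b.

```bash
python3 -m handwheel '[[[4.5,1,30],[0,0,0],0],[[0,0,30],[0,0,0],0],[[0,0,20],[0,0,0],0],[[0,0,0],[0,0,0],0],[[0,0,0],[0,0,0],1],[[0,0,0],[0,0,0],1],[[0,0,0],[0,0,0],1],[[0,0,0],[0,0,0],1],[[0,0,0],[0,0,0],1]]' 60
python3 -m handwheel '[[[0,0,-20],[0,0,0],1],[[0,0,-25],[0,0,0],1],[[0,0,-25],[0,0,0],1],[[0,0,0],[0,0,0.75],1],[[0,0,0],[0,0,0.75],1],[[0,0,0],[0,0,0.7],1],[[0,0,0],[0,0,0.7],1],[[0,0,0],[0,0,0],1]]'
python3 - <<'E'
from h import *
print(Wp(-.14,.037,0));info(Wp(-.14,.037,.0925),174.6)
E
```

```text
clock: 32.67
position: [0.3352, 0.276, 0.0228]
ee_rot: [0.001, -0.105, 0.994, 0.0]
contact_force: [0.9, -0.3, 7.8]
width: 0.0128
gripper_force: 59.6
clock: 33.67
position: [0.3338, 0.2752, 0.0916]
ee_rot: [-0.0, 0.046, 0.999, -0.0]
contact_force: [-0.4, 1.0, -1.2]
width: 0.0128
gripper_force: 58.6
[0.45111595 0.09004523 0.        ]
p [0.3338 0.2752 0.0916] yaw 174.75 tilt 0.04 q6 -0.95
shift [-133.8 -173.7   -0.9]
turn units z 0.02
```

```bash
python3 -m handwheel '[[[-20,-35,0],[0,0,0],1],[[-20,-35,0],[0,0,0],1],[[-30,-35,0],[0,0,0],1],[[-30,-35,0],[0,0,0],1],[[-32,-34,0],[0,0,0],1],[[0,0,0],[0,0,0],1],[[0,0,0],[0,0,0],1]]'
python3 - <<'E'
from h import *
info(Wp(-.14,.037,.0345),174.6);print(readout.get_state()["width"])
E
```

```text
clock: 34.55
position: [0.4486, 0.0901, 0.0914]
ee_rot: [-0.001, 0.046, 0.999, 0.0]
contact_force: [-0.3, 0.2, -2.0]
width: 0.013
gripper_force: 59.1
p [0.4486 0.0901 0.0914] yaw 174.69 tilt 0.11 q6 -1.43
shift [-2.6  0.2 56.9]
turn units z 0.02
0.013035085929247238
```

```bash
python3 -m handwheel '[[[-2.5,0,25],[0,0,0],1],[[0,0,20],[0,0,0],1],[[0,0,12],[0,0,0],1],[[0,0,0],[0,0,0],1],[[-10,0,0],[0,0,0],1],[[-10,0,0],[0,0,0],1],[[-10,0,0],[0,0,0],1],[[-6,0,0],[0,0,0],1],[[-6,0,0],[0,0,0],1],[[-6,0,0],[0,0,0],1],[[0,0,0],[0,0,0],1]]'; python3 -m handwheel '[[[-6,0,0],[0,0,0],1],[[-6,0,0],[0,0,0],1],[[-6,0,0],[0,0,0],1],[[-6,0,0],[0,0,0],1],[[0,0,0],[0,0,0],1]]'
python3 - <<'E'
from h import *
info(Wp(-.055,.037,.0325),174.6)
E
```

```text
clock: 35.92
position: [0.5005, 0.0853, 0.0348]
ee_rot: [0.0, 0.046, 0.999, -0.0]
contact_force: [0.0, -0.0, -2.5]
width: 0.0129
gripper_force: 59.1
clock: 36.55
position: [0.5245, 0.0831, 0.0348]
ee_rot: [0.0, 0.046, 0.999, -0.0]
contact_force: [0.2, 0.8, -1.5]
width: 0.0129
gripper_force: 59.1
p [0.5245 0.0831 0.0348] yaw 174.7 tilt 0.03 q6 -1.45
shift [-11.3   0.    2.3]
turn units z 0.02
```

```bash
python3 -m handwheel '[[[-5,0,0.5],[0,0,0],1],[[-4,0,0.5],[0,0,0],1],[[0,0,0.5],[0,0,0],1],[[0,0,0],[0,0,0],1]]'; python3 -m handwheel '[[[-2,0,0],[0,0,0],1],[[-2,0,0],[0,0,0],1],[[0,0,0],[0,0,0],1]]'; python3 -m handwheel '[[[-1.5,0,0],[0,0,0],1],[[-1.5,0,0],[0,0,0],1],[[0,0,0],[0,0,0],1]]'
```

```text
clock: 37.05
position: [0.5325, 0.0823, 0.0332]
ee_rot: [-0.0, 0.046, 0.999, -0.0]
contact_force: [-0.8, 0.3, -1.0]
width: 0.0128
gripper_force: 59.1
clock: 37.42
position: [0.5369, 0.0819, 0.0333]
ee_rot: [0.0, 0.046, 0.999, -0.0]
contact_force: [-0.2, 0.6, -1.5]
width: 0.0131
gripper_force: 59.1
clock: 37.8
position: [0.5371, 0.0818, 0.0331]
ee_rot: [-0.003, 0.046, 0.999, -0.0]
contact_force: [-6.1, 0.8, 4.0]
width: 0.013
gripper_force: 59.9
```

```bash
python3 -m handwheel '[[[2,0,0],[0,0,0],1],[[0,0,0],[0,0,0],0],[[0,0,0],[0,0,0],0],[[0,0,0],[0,0,0],0],[[0,0,-20],[0,0,0],0],[[0,0,-30],[0,0,0],0],[[30,0,-20],[0,0,0],0],[[50,0,0],[0,0,0],0],[[0,0,0],[0,0,0],0]]'
python3 - <<'E'
from h import *
info([.328,-.291,.1],157)
E
```

```text
clock: 38.92
position: [0.4535, 0.0895, 0.1031]
ee_rot: [-0.002, 0.046, 0.999, -0.0]
contact_force: [0.8, -0.1, -0.1]
width: 0.0427
gripper_force: 0.0
p [0.4535 0.0895 0.1031] yaw 174.74 tilt 0.23 q6 -1.44
shift [  90.1 -390.3    3.7]
turn units z 2.96
```

```bash
python3 -m handwheel '[[[10,-39,0],[0,0,0],0],[[9,-39,0],[0,0,0],0],[[9,-39,0],[0,0,0],0],[[9,-39,0],[0,0,0],0],[[9,-39,0],[0,0,0],0],[[9,-39,0],[0,0,0],0],[[9,-39,0],[0,0,0],0],[[9,-39,0],[0,0,0],0],[[9,-39,0],[0,0,0],0],[[9,-39,0],[0,0,0],0],[[0,0,0],[0,0,0.75],0],[[0,0,0],[0,0,0.75],0],[[0,0,0],[0,0,0.75],0],[[0,0,0],[0,0,0.7],0],[[0,0,0],[0,0,0],0]]'
python3 - <<'E'
from h import *
info([.328,-.291,.023],157)
plates()
im=vision.get_image("side");cv2.imwrite("pics/side7.png",im)
cv2.imwrite("pics/c10.png",cv2.resize(im[200:340,220:400],None,fx=4,fy=4,interpolation=cv2.INTER_CUBIC))
E
```

```text
clock: 40.8
position: [0.3321, -0.2917, 0.1034]
ee_rot: [0.0, 0.199, 0.98, -0.0]
contact_force: [-0.0, 0.1, 0.2]
width: 0.0428
gripper_force: 0.0
p [ 0.3321 -0.2917  0.1034] yaw 157.04 tilt 0.07 q6 -2.05
shift [ 4.1 -0.9 80.4]
turn units z 0.01
px [166.6 272.1] area 110.5 hue -1 c [0.2744 0.4215] size [np.float64(0.024), np.float64(0.159)] yaw 54.9
px [245.  259.2] area 85.0 hue 89 c [0.3155 0.1504] size [np.float64(0.036), np.float64(0.053)] yaw -60.0
px [380.3 237.9] area 273.5 hue 16 c [ 0.3787 -0.3104] size [np.float64(0.065), np.float64(0.068)] yaw 67.1
px [404.4 190.9] area 591.5 hue 15 c [ 0.5384 -0.4004] size [np.float64(0.069), np.float64(0.115)] yaw -24.2
```

View pics/c10.png

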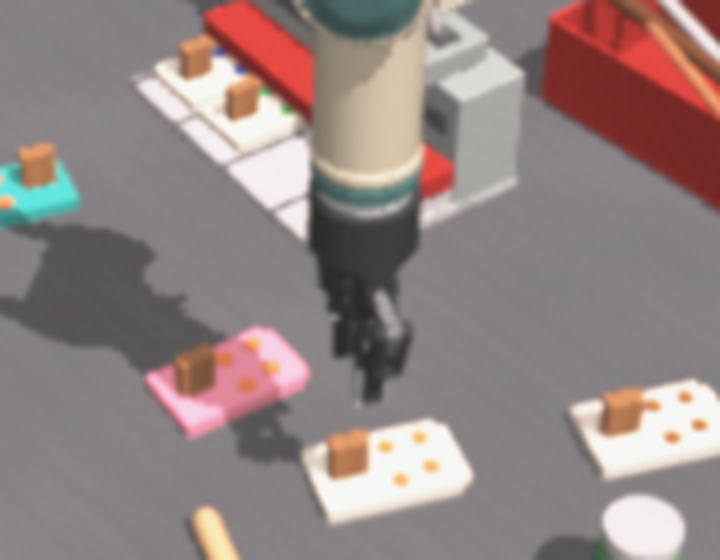

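Plates a and b are in slots 3 and 2. Plate c lies under the gripper with its fin at crop (348,453), and amber lies flat. I'll grasp c.

```bash
python3 -m handwheel '[[[4,-1,30],[0,0,0],0],[[0,0,30],[0,0,0],0],[[0,0,20],[0,0,0],0],[[0,0,0],[0,0,0],0],[[0,0,0],[0,0,0],1],[[0,0,0],[0,0,0],1],[[0,0,0],[0,0,0],1],[[0,0,0],[0,0,0],1],[[0,0,0],[0,0,0],1]]' 60
python3 -m handwheel '[[[0,0,-20],[0,0,0],1],[[0,0,-25],[0,0,0],1],[[0,0,-25],[0,0,0],1],[[0,0,0],[0,0,-0.75],1],[[0,0,0],[0,0,-0.75],1],[[0,0,0],[0,0,-0.75],1],[[0,0,0],[0,0,-0.7],1],[[0,0,0],[0,0,0],1]]'
python3 - <<'E'
from h import *
print(Wp(-.14,-.037,0));info(Wp(-.14,-.037,.0925),174.6)
E
```

```text
clock: 42.02
position: [0.3281, -0.291, 0.0243]
ee_rot: [0.001, 0.199, 0.98, -0.001]
contact_force: [-0.4, -0.8, 5.7]
width: 0.013
gripper_force: 59.7
clock: 43.02
position: [0.3269, -0.2895, 0.093]
ee_rot: [-0.0, 0.047, 0.999, 0.0]
contact_force: [-0.2, 0.0, -2.2]
width: 0.0129
gripper_force: 58.8
[0.44413335 0.0163754  0.        ]
p [ 0.3269 -0.2895  0.093 ] yaw 174.66 tilt 0.07 q6 -2.36
shift [-88.2 315.5   0.7]
turn units z 0.01
```

```bash
python3 -m handwheel '[[[-10,39,0],[0,0,0],1],[[-10,39,0],[0,0,0],1],[[-11,39,0],[0,0,0],1],[[-11,40,0],[0,0,0],1],[[-11,40,0],[0,0,0],1],[[-11,39,0],[0,0,0],1],[[-12,40,0],[0,0,0],1],[[-12,39,0],[0,0,0],1],[[0,0,0],[0,0,0],1],[[0,0,0],[0,0,0],1]]'
python3 - <<'E'
from h import *
info(Wp(-.14,-.037,.0355),174.6);print(readout.get_state()["width"])
E
```

```text
clock: 44.28
position: [0.4434, 0.0153, 0.093]
ee_rot: [-0.001, 0.046, 0.999, -0.0]
contact_force: [-0.5, 0.5, -2.3]
width: 0.0132
gripper_force: 59.4
p [0.4434 0.0153 0.093 ] yaw 174.71 tilt 0.08 q6 -1.6
shift [-0.8  1.1 57.5]
turn units z 0.02
0.013216925118174249
```

```bash
python3 -m handwheel '[[[-0.8,1.1,25],[0,0,0],1],[[0,0,20],[0,0,0],1],[[0,0,12],[0,0,0],1],[[0,0,0],[0,0,0],1],[[-10,0,0],[0,0,0],1],[[-10,0,0],[0,0,0],1],[[-10,0,0],[0,0,0],1],[[-6,0,0],[0,0,0],1],[[-6,0,0],[0,0,0],1],[[-6,0,0],[0,0,0],1],[[0,0,0],[0,0,0],1]]'; python3 -m handwheel '[[[-6,0,0],[0,0,0],1],[[-6,0,0],[0,0,0],1],[[-6,0,0],[0,0,0],1],[[-6,0,0],[0,0,0],1],[[0,0,0],[0,0,0],1]]'
python3 - <<'E'
from h import *
info(Wp(-.055,-.037,.0335),174.6)
E
```

```text
clock: 45.65
position: [0.4934, 0.012, 0.0363]
ee_rot: [0.0, 0.046, 0.999, -0.0]
contact_force: [-0.7, -0.2, -2.2]
width: 0.0129
gripper_force: 59.4
clock: 46.28
position: [0.5174, 0.0097, 0.0363]
ee_rot: [0.0, 0.046, 0.999, -0.0]
contact_force: [0.4, 0.3, -2.8]
width: 0.0129
gripper_force: 59.4
p [0.5174 0.0097 0.0363] yaw 174.7 tilt 0.04 q6 -1.59
shift [-11.4  -0.3   2.8]
turn units z 0.02
```

```bash
python3 -m handwheel '[[[-5,0,0.7],[0,0,0],1],[[-4,0,0.7],[0,0,0],1],[[0,0,0.6],[0,0,0],1],[[0,0,0],[0,0,0],1]]'; python3 -m handwheel '[[[-2,0,0],[0,0,0],1],[[-2,0,0],[0,0,0],1],[[0,0,0],[0,0,0],1]]'; python3 -m handwheel '[[[-1.5,0,0],[0,0,0],1],[[-1.5,0,0],[0,0,0],1],[[0,0,0],[0,0,0],1]]'
```

```text
clock: 46.78
position: [0.5259, 0.0089, 0.0344]
ee_rot: [0.0, 0.046, 0.999, -0.0]
contact_force: [0.3, 0.4, -2.1]
width: 0.0129
gripper_force: 59.6
clock: 47.15
position: [0.5299, 0.0086, 0.0343]
ee_rot: [0.0, 0.046, 0.999, -0.0]
contact_force: [-0.4, -0.0, 0.5]
width: 0.0132
gripper_force: 59.7
clock: 47.52
position: [0.53, 0.0086, 0.0344]
ee_rot: [-0.003, 0.046, 0.999, 0.0]
contact_force: [-6.9, -0.3, 5.9]
width: 0.0125
gripper_force: 60.7
```

Home. Last plate: amber.

```bash
python3 -m handwheel '[[[2,0,0],[0,0,0],1],[[0,0,0],[0,0,0],0],[[0,0,0],[0,0,0],0],[[0,0,0],[0,0,0],0],[[0,0,-20],[0,0,0],0],[[0,0,-30],[0,0,0],0],[[30,0,-20],[0,0,0],0],[[50,0,0],[0,0,0],0],[[0,0,0],[0,0,0],0]]'
python3 - <<'E'
from h import *
info([.5117,-.389,.1],155.5)
E
```

```text
clock: 48.65
position: [0.4463, 0.0166, 0.104]
ee_rot: [-0.002, 0.046, 0.999, 0.0]
contact_force: [0.2, 0.7, -0.5]
width: 0.043
gripper_force: 0.0
p [0.4463 0.0166 0.104 ] yaw 174.72 tilt 0.25 q6 -1.6
shift [-102.5 -397.9    3.5]
turn units z 3.2
```

```bash
python3 -m handwheel '[[[-5,-40,0],[0,0,0],0],[[-5,-40,0],[0,0,0],0],[[-10,-40,0],[0,0,0],0],[[-10,-40,0],[0,0,0],0],[[-12,-40,0],[0,0,0],0],[[-12,-40,0],[0,0,0],0],[[-12,-40,0],[0,0,0],0],[[-12,-40,0],[0,0,0],0],[[-12,-40,0],[0,0,0],0],[[-12,-38,0],[0,0,0],0],[[0,0,0],[0,0,0.8],0],[[0,0,0],[0,0,0.8],0],[[0,0,0],[0,0,0.8],0],[[0,0,0],[0,0,0.8],0],[[0,0,0],[0,0,0],0]]'
python3 - <<'E'
from h import *
info([.5117,-.389,.0235],155.5)
E
```

```text
clock: 50.52
position: [0.5164, -0.3905, 0.104]
ee_rot: [0.0, 0.212, 0.977, -0.0]
contact_force: [0.3, 0.3, 0.4]
width: 0.0426
gripper_force: 0.0
p [ 0.5164 -0.3905  0.104 ] yaw 155.56 tilt 0.04 q6 -1.9
shift [ 5.  -0.6 80.5]
turn units z 0.01
```

```bash
python3 -m handwheel '[[[5,-0.6,30],[0,0,0],0],[[0,0,30],[0,0,0],0],[[0,0,20],[0,0,0],0],[[0,0,0],[0,0,0],0],[[0,0,0],[0,0,0],1],[[0,0,0],[0,0,0],1],[[0,0,0],[0,0,0],1],[[0,0,0],[0,0,0],1],[[0,0,0],[0,0,0],1]]' 60
python3 -m handwheel '[[[0,0,-20],[0,0,0],1],[[0,0,-25],[0,0,0],1],[[0,0,-25],[0,0,0],1],[[0,0,0],[0,0,-0.8],1],[[0,0,0],[0,0,-0.8],1],[[0,0,0],[0,0,-0.8],1],[[0,0,0],[0,0,-0.8],1],[[0,0,0],[0,0,0],1]]'
python3 - <<'E'
from h import *
print(Wp(-.14,-.111,0));info(Wp(-.14,-.111,.0925),174.6)
E
```

```text
clock: 51.65
position: [0.5118, -0.3891, 0.0257]
ee_rot: [0.001, 0.212, 0.977, -0.001]
contact_force: [0.9, -0.6, 6.2]
width: 0.0128
gripper_force: 60.8
clock: 52.65
position: [0.5104, -0.3876, 0.0935]
ee_rot: [-0.001, 0.047, 0.999, 0.001]
contact_force: [0.5, 0.5, -1.6]
width: 0.0128
gripper_force: 59.9
[ 0.43715076 -0.05729442  0.        ]
p [ 0.5104 -0.3876  0.0935] yaw 174.65 tilt 0.12 q6 -2.24
shift [103.7 322.1   1.6]
turn units z 0.01
```

```bash
python3 -m handwheel '[[[26,40,0],[0,0,0],1],[[26,40,0],[0,0,0],1],[[26,40,0],[0,0,0],1],[[26,40,0],[0,0,0],1],[[0,40,0],[0,0,0],1],[[0,40,0],[0,0,0],1],[[0,40,0],[0,0,0],1],[[0,42,0],[0,0,0],1],[[0,0,0],[0,0,0],1],[[0,0,0],[0,0,0],1]]'
python3 - <<'E'
from h import *
info(Wp(-.14,-.111,.037),174.6);print(readout.get_state()["width"])
E
```

```text
clock: 53.9
position: [0.4371, -0.0583, 0.0943]
ee_rot: [0.0, 0.046, 0.999, -0.0]
contact_force: [-0.0, 0.7, -2.5]
width: 0.0129
gripper_force: 59.9
p [ 0.4371 -0.0583  0.0943] yaw 174.71 tilt 0.04 q6 -1.77
shift [ 0.1  1.  57.3]
turn units z 0.02
0.012911187947340098
```

```bash
python3 -m handwheel '[[[0,1,25],[0,0,0],1],[[0,0,20],[0,0,0],1],[[0,0,12],[0,0,0],1],[[0,0,0],[0,0,0],1],[[-10,0,0],[0,0,0],1],[[-10,0,0],[0,0,0],1],[[-10,0,0],[0,0,0],1],[[-6,0,0],[0,0,0],1],[[-6,0,0],[0,0,0],1],[[-6,0,0],[0,0,0],1],[[0,0,0],[0,0,0],1]]'; python3 -m handwheel '[[[-6,0,0],[0,0,0],1],[[-6,0,0],[0,0,0],1],[[-6,0,0],[0,0,0],1],[[-6,0,0],[0,0,0],1],[[0,0,0],[0,0,0],1]]'
python3 - <<'E'
from h import *
info(Wp(-.055,-.111,.0355),174.6)
E
```

```text
clock: 55.28
position: [0.4856, -0.0616, 0.0373]
ee_rot: [0.0, 0.046, 0.999, -0.0]
contact_force: [0.1, 0.7, -1.8]
width: 0.0127
gripper_force: 60.0
clock: 55.9
position: [0.5097, -0.0639, 0.0373]
ee_rot: [0.0, 0.046, 0.999, -0.0]
contact_force: [-0.6, -0.4, -2.5]
width: 0.0125
gripper_force: 60.0
p [ 0.5097 -0.0639  0.0373] yaw 174.71 tilt 0.04 q6 -1.74
shift [-12.2  -0.3   1.8]
turn units z 0.02
```

```bash
python3 -m handwheel '[[[-5,0,0.5],[0,0,0],1],[[-4,0,0.5],[0,0,0],1],[[0,0,0.5],[0,0,0],1],[[0,0,0],[0,0,0],1]]'; python3 -m handwheel '[[[-2,0,0],[0,0,0],1],[[-2,0,0],[0,0,0],1],[[0,0,0],[0,0,0],1]]'; python3 -m handwheel '[[[-2,0,0],[0,0,0],1],[[-1.5,0,0],[0,0,0],1],[[0,0,0],[0,0,0],1]]'
```

```text
clock: 56.4
position: [0.518, -0.0646, 0.0358]
ee_rot: [0.0, 0.046, 0.999, -0.0]
contact_force: [-0.8, -0.4, -1.9]
width: 0.013
gripper_force: 60.0
clock: 56.78
position: [0.5222, -0.065, 0.0358]
ee_rot: [0.0, 0.046, 0.999, -0.0]
contact_force: [0.9, -0.7, -1.7]
width: 0.0129
gripper_force: 60.0
clock: 57.15
position: [0.5235, -0.065, 0.0358]
ee_rot: [-0.002, 0.046, 0.999, 0.0]
contact_force: [-5.9, -0.3, 4.0]
width: 0.0128
gripper_force: 60.8
```

```bash
python3 -m handwheel '[[[2,0,0],[0,0,0],1],[[0,0,0],[0,0,0],0],[[0,0,0],[0,0,0],0],[[0,0,0],[0,0,0],0],[[0,0,-20],[0,0,0],0],[[0,0,-30],[0,0,0],0],[[0,0,-50],[0,0,0],0],[[0,-20,-50],[0,0,0],1],[[10,-50,-40],[0,0,0],1],[[10,-50,0],[0,0,0],1],[[10,-50,0],[0,0,0],1],[[10,-50,0],[0,0,0],1],[[0,-40,0],[0,0,0],1],[[0,0,0],[0,0,0],1]]'
python3 - <<'E'
from h import *
im=vision.get_image("top");s=vision.get_image("side");cv2.imwrite("pics/top8.png",im)
a=cv2.resize(im[125:225,215:335],(600,500),interpolation=cv2.INTER_CUBIC)
cv2.imwrite("pics/c11.png",a);info()
# plate rear edges expected in local x=-.080 at z=.022
for y in(-.111,-.037,.037,.111): print(proj("top",[Wp(-.080,y-.032,.022),Wp(-.08,y+.032,.022)]).round(1).tolist(), (((proj("top",[Wp(-.080,y,.022)])-[215,125])*5).round().tolist()))
E
```

```text
clock: 58.9
position: [0.4597, -0.3214, 0.2241]
ee_rot: [0.0, 0.048, 0.999, -0.001]
contact_force: [0.2, 1.0, -0.3]
width: -0.0003
gripper_force: 0.0
p [ 0.4599 -0.3183  0.2241] yaw 174.65 tilt 0.06 q6 -2.21
[[316.5, 205.1], [297.6, 203.7]] [[460.0, 397.0]]
[[294.7, 203.5], [275.8, 202.0]] [[351.0, 389.0]]
[[272.9, 201.8], [254.1, 200.4]] [[242.0, 380.0]]
[[251.1, 200.2], [232.4, 198.8]] [[134.0, 372.0]]
```

View pics/c11.png

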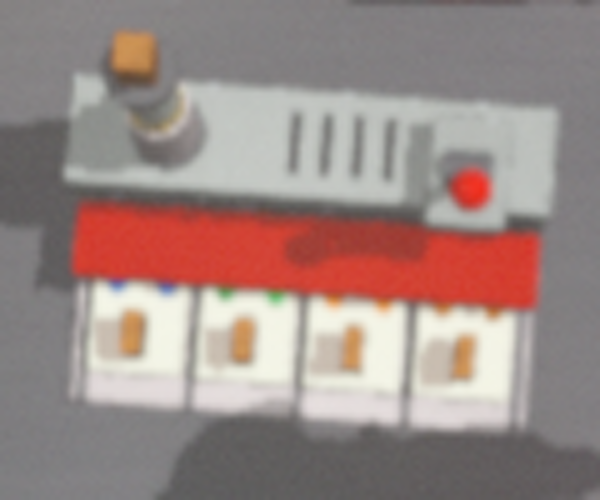

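All four plates are in, with rear edges at crop rows 375–401 against 372–397 expected, and the vent is still up. Now the switch lever: its tip is at (0.605, -0.062, 0.205).

```bash
python3 - <<'E'
from h import *
info(Wp(-.03,-.0999,.225),174.6)
im=vision.get_image("side");hsv=cv2.cvtColor(im,cv2.COLOR_BGR2HSV)
m=(cv2.inRange(hsv,(0,200,150),(6,255,255))|cv2.inRange(hsv,(174,200,150),(180,255,255)))[180:215,310:340]
n,l,st,ce=cv2.connectedComponentsWithStats(m);k=1+st[1:,4].argmax();uv=ce[k]+[310,180];print(uv,st[k])
q=tri(dict(top=(215+470/5,125+188/5),side=tuple(uv)));print(q,loc(q))
E
```

```text
p [ 0.4599 -0.3183  0.2241] yaw 174.65 tilt 0.06 q6 -2.21
shift [-63.  268.8  -0.7]
turn units z 0.01Traceback (most recent call last):
  File "<stdin>", line 5, in <module>
ValueError: attempt to get argmax of an empty sequence
```

The knob is hidden in the side view now, so I'll use the earlier fix, which agrees with y = -100 mm from the spec.

```bash
python3 -m handwheel '[[[-9,38,0],[0,0,0],1],[[-9,38,0],[0,0,0],1],[[-9,38,0],[0,0,0],1],[[-9,38,0],[0,0,0],1],[[-9,38,0],[0,0,0],1],[[-9,39,0],[0,0,0],1],[[-9,40,0],[0,0,0],1],[[0,0,0],[0,0,0],1],[[0,0,20],[0,0,0],1],[[0,0,18],[0,0,0],1],[[0,0,0],[0,0,0],1]]'
python3 - <<'E'
from h import *
info(Wp(-.03,-.0999,.187),174.6);print(loc(tool()[0]))
E
```

```text
clock: 60.42
position: [0.546, -0.056, 0.1852]
ee_rot: [-0.002, 0.046, 0.999, 0.0]
contact_force: [0.6, -0.0, -0.8]
width: 0.0002
gripper_force: 0.0
p [ 0.546  -0.056   0.1852] yaw 174.74 tilt 0.2 q6 -1.71
shift [-1.7 -0.5 -1.8]
turn units z 0.02
[-0.03171086 -0.09944604]
```

```bash
python3 -m handwheel '[[[-10,0,0],[0,0,0],1],[[-10,0,0],[0,0,0],1],[[-10,0,0],[0,0,0],1],[[-8,0,0],[0,0,0],1],[[-8,0,0],[0,0,0],1],[[-8,0,0],[0,0,0],1],[[-8,0,0],[0,0,0],1],[[-8,0,0],[0,0,0],1],[[-8,0,0],[0,0,0],1],[[-6,0,0],[0,0,0],1],[[0,0,0],[0,0,0],1]]'; python3 -m handwheel '[[[-4,0,0],[0,0,0],1],[[-4,0,0],[0,0,0],1],[[0,0,0],[0,0,0],1]]'
python3 - <<'E'
from h import *
print(loc(tool()[0]))
E
```

```text
clock: 61.8
position: [0.632, -0.0643, 0.1862]
ee_rot: [0.0, 0.046, 0.999, -0.0]
contact_force: [0.8, -0.3, -0.5]
width: 0.0001
gripper_force: 0.0
clock: 62.18
position: [0.6371, -0.0647, 0.1863]
ee_rot: [-0.003, 0.046, 0.999, 0.0]
contact_force: [-5.6, 0.8, 1.2]
width: 0.0001
gripper_force: 2.9
[ 0.05971141 -0.09949553]
```

```bash
python3 -m handwheel '[[[-3,0,0],[0,0,0],1],[[-2,0,0],[0,0,0],1],[[0,0,0],[0,0,0],1]]'; python3 -m handwheel '[[[10,0,0],[0,0,0],1],[[30,0,0],[0,0,0],1],[[40,0,-20],[0,0,0],1],[[20,-40,-20],[0,0,0],1],[[0,-50,0],[0,0,0],1],[[0,-50,0],[0,0,0],1],[[0,-50,0],[0,0,0],1],[[0,-50,0],[0,0,0],1],[[0,0,0],[0,0,0],1]]'
python3 - <<'E'
from h import *
im=vision.get_image("top")
cv2.imwrite("pics/c12.png",cv2.resize(im[125:275,110:450],None,fx=2.35,fy=2.35,interpolation=cv2.INTER_CUBIC))
for a in(.3,.4,.5): print(a,(proj("top",[Wp(.05+.07*np.sin(a),-.1,.138+.07*np.cos(a))])-[110,125])*2.35)
E
```

```text
clock: 62.55
position: [0.6373, -0.0647, 0.1862]
ee_rot: [-0.008, 0.046, 0.999, 0.0]
contact_force: [-15.0, 0.0, 7.0]
width: 0.0006
gripper_force: 7.8
clock: 63.68
position: [0.5227, -0.2993, 0.2263]
ee_rot: [0.001, 0.048, 0.999, -0.001]
contact_force: [-0.2, 1.0, -0.4]
width: 0.0001
gripper_force: 0.0
0.3 [[470.02265451  54.60051626]]
0.4 [[470.27432671  49.93012109]]
0.5 [[470.48048574  45.61546162]]
```

View pics/c12.png

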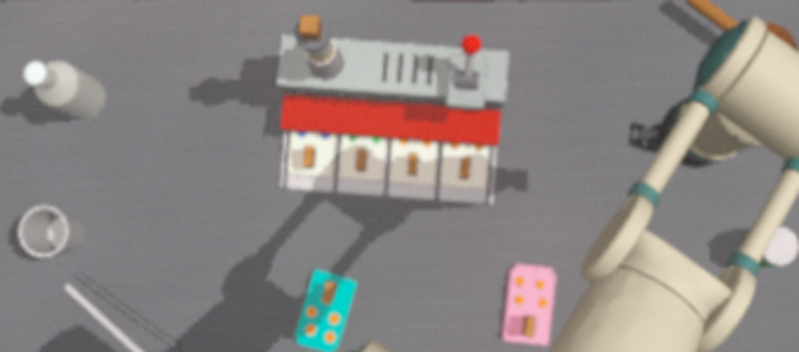

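The lever knob at crop (472,44) matches fully on (row 45.6 predicted). All four plates are in, the vent is up and the arm is clear, so I'll hand in.

```bash
python3 -c "
from rig import manip;print(manip.sign_off())"
```

```text
the job is handed in; nothing more can be done
None
```

I handed the job in: the vent is up and held when I pushed down on it (I couldn't see the button itself), all four plates are fully home in their own slots, and the switch is on; the hand-in gave no verdict.

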